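# Make up two reference kits in their trays

### The job

Make up two kits from the stock on the pale mat: the blue tray gets the orange-capped bottle and the vials with the green and the black cap; the yellow tray gets the brown glass bottle and the vial with the white cap. Each bottle stands upright in the large middle pocket of its tray and each vial upright in a small end pocket of its own (either end). Knock nothing over, and leave the white bottle with the white cap and the roll of tape where they are. Keep clear of the black arm of the sampling machine that sticks out over the bench between mat and trays.

Things in the scene. Friction and masses are not known exactly. Their poses are not given: they have to be found in the camera images.
- orange_bottle: white plastic bottle with an orange cap, 43 mm across and 82 mm tall with its cap (straight body below, cap from 70 mm up); stands upright on the pale mat (mat 2 mm thick) among the stock. Origin at the centre of its underside, z up.
- amber_bottle: brown (amber) glass bottle with a black cap, 48 mm across and 88 mm tall with its cap (straight body below, cap from 74 mm up); stands upright on the pale mat (mat 2 mm thick) among the stock. Origin at the centre of its underside, z up.
- green_vial: small clear glass screw vial with cream contents and a green cap, 22 mm across and 51 mm tall; stands upright on the pale mat (2 mm thick) among the stock. Origin at the centre of its underside, z up.
- black_vial: small clear glass screw vial with cream contents and a black cap, 22 mm across and 51 mm tall; stands upright on the pale mat (2 mm thick) among the stock. Origin at the centre of its underside, z up.
- white_vial: small clear glass screw vial with cream contents and a white cap, 22 mm across and 51 mm tall; stands upright on the pale mat (2 mm thick) among the stock. Origin at the centre of its underside, z up.
- blue_tray: blue moulded kit tray, fixed to the bench, 80 x 184 mm (x by y) and 14 mm high, origin at the centre of its underside. Three round pockets lie in a row along its y axis (all at x = 0): the large bottle pocket, 66 mm across, in the middle (y = 0), and two small vial pockets, 42 mm across, at y = +66 mm and y = -66 mm. Each pocket is 10 mm deep, its grey floor 4 mm above the bench.
- yellow_tray: yellow moulded kit tray, fixed to the bench, 80 x 184 mm (x by y) and 14 mm high, origin at the centre of its underside. Three round pockets lie in a row along its y axis (all at x = 0): the large bottle pocket, 66 mm across, in the middle (y = 0), and two small vial pockets, 42 mm across, at y = +66 mm and y = -66 mm. Each pocket is 10 mm deep, its grey floor 4 mm above the bench.
- white_bottle: white plastic bottle with a white cap (not needed, stays where it is), 43 mm across and 82 mm tall with its cap (straight body below, cap from 70 mm up); stands upright on the pale mat (mat 2 mm thick) among the stock. Origin at the centre of its underside, z up.
- autosampler: white sampling machine fixed behind the mat and the trays. Its origin lies at bench height under its middle. Its fixed black arm sticks out towards the robot, 225 to 250 mm above the bench and 25 mm wide; the arm's free end is at x = -265 mm, y = +150 mm from the origin. Pass in front of it.
- tape_roll: roll of green label tape, 68 mm across and 19 mm high, lying flat behind the trays; stays where it is. Origin at the centre of its underside.
Things that resemble listed ones, but are neither listed nor needed, are in the scene too. Leave any turquoise look-alike of the white_bottle alone.

How it is judged (in metres and radians):
At the end, for the whole second after the job is handed in: All five stand released and at rest in the right pockets as asked, one to a pocket: centre within 14 mm of the pocket's in x and y, base under 9 mm above the bench, upright within 0.15 rad. White-capped bottle upright; it and the tape moved less than 30 mm (x of orange_bottle in the frame of blue_tray between -0.014 and 0.014 m and y of orange_bottle in the frame of blue_tray between -0.014 and 0.014 m and z of orange_bottle in the frame of blue_tray between 0 and 0.009 m and angle between each of orange_bottle, amber_bottle, white_bottle's own z axis and vertical below 0.15 rad and x of amber_bottle in the frame of yellow_tray between -0.014 and 0.014 m and y of amber_bottle in the frame of yellow_tray between -0.014 and 0.014 m and z of amber_bottle in the frame of yellow_tray between 0 and 0.009 m and (((x of green_vial in the frame of blue_tray between -0.014 and 0.014 m and y of green_vial in the frame of blue_tray between 0.052 and 0.08 m and z of green_vial in the frame of blue_tray between 0 and 0.009 m and angle between green_vial's own z axis and vertical below 0.15 rad) and (x of black_vial in the frame of blue_tray between -0.014 and 0.014 m and y of black_vial in the frame of blue_tray between -0.08 and -0.052 m and z of black_vial in the frame of blue_tray between 0 and 0.009 m and angle between black_vial's own z axis and vertical below 0.15 rad)) or ((x of green_vial in the frame of blue_tray between -0.014 and 0.014 m and y of green_vial in the frame of blue_tray between -0.08 and -0.052 m and z of green_vial in the frame of blue_tray between 0 and 0.009 m and angle between green_vial's own z axis and vertical below 0.15 rad) and (x of black_vial in the frame of blue_tray between -0.014 and 0.014 m and y of black_vial in the frame of blue_tray between 0.052 and 0.08 m and z of black_vial in the frame of blue_tray between 0 and 0.009 m and angle between black_vial's own z axis and vertical below 0.15 rad))) and ((x of white_vial in the frame of yellow_tray between -0.014 and 0.014 m and y of white_vial in the frame of yellow_tray between 0.052 and 0.08 m and z of white_vial in the frame of yellow_tray between 0 and 0.009 m and angle between white_vial's own z axis and vertical below 0.15 rad) or (x of white_vial in the frame of yellow_tray between -0.014 and 0.014 m and y of white_vial in the frame of yellow_tray between -0.08 and -0.052 m and z of white_vial in the frame of yellow_tray between 0 and 0.009 m and angle between white_vial's own z axis and vertical below 0.15 rad)) and linear speed of each of orange_bottle, green_vial, black_vial, amber_bottle, white_vial below 0.02 m/s and contact force between the fingers and orange_bottle below 0.05 N and contact force between the fingers and green_vial below 0.05 N and contact force between the fingers and black_vial below 0.05 N and contact force between the fingers and amber_bottle below 0.05 N and contact force between the fingers and white_vial below 0.05 N and distance of each of white_bottle, tape_roll from where it was at the start of the episode below 0.03 m); the robot touches nothing.
It fails at once if the robot bumps the sampling machine (contact force between any of the arm, the fingers and autosampler above 10 N).
It fails at once if a bystander is pushed away or the white-capped bottle is tipped over (distance of any of white_bottle, tape_roll from where it was at the start of the episode above 0.03 m or angle between white_bottle's own z axis and vertical above 0.5 rad).
It fails at once if a bottle or vial of the kits is tipped over (angle between any of orange_bottle, green_vial, black_vial, amber_bottle, white_vial's own z axis and vertical above 0.8 rad).
It also fails if it takes over 136 s, if anything falls off the work surface, if the arm or the gripper's body presses on something with over 40 N, if the wrist force passes 120 N, or if a joint passes its speed limit or range.

### The arm

A 6-joint arm with a two-finger parallel gripper is mounted at the origin on a cart in front of the work surface, level with it; the furniture and walls round the work are solid. World frame = base frame: x ahead of the robot, y to its left, z up, the work surface at z = 0. Lengths are in mm, angles in rad, forces in N, time in s.
With the tool pointing down it reaches from about 350 to 1000 mm from the base axis. Payload 7.1 kg.
Tool frame: the origin (TCP) lies at the very end of the fingers, on their centre line; the grasp point (between the pads) lies 19 mm behind it; z points along the fingers, y is the line along which they close (so a half turn about z gives the same grasp; the last joint's range is limited). The gripper opens to 85 mm and grips with 20 to 120 N. Pads are 22 mm wide; open, the fingers measure 114 mm over their backs; the gripper's body (76 mm by 85 mm) begins 54 mm behind the grasp point. The pads swing forward as they close: fully open they stand 13 mm farther back than shut.
Start: joints at [1.213, 0.423, 1.63, -0, 1.089, -0.019], TCP at [207.69, 589.466, 231.319] pointing down, gripper open.
Joint ranges: [-3, 3], [-0.9, 2.11], [0.09, 2.58], [-1.31, 4.45], [0.11, 2.69], [-2.54, 2.54]. Speed limits (rad/s): [2.39, 2.39, 3.01, 3.14, 3.14, 3.14].

### API

Orientations are given as a unit quaternion [w, x, y, z].
In Python, from bench import r gives the robot as it stands.
- The arm moves only by the shell command python3 -m creep 'ROWS' [OPENING] [FORCE]. ROWS is JSON, a list of rows, each a list of 6 numbers: the shift along the world's x, y, z in m, then the turn, a rotation vector about the world's x, y, z in degrees. In form: [[dx, dy, dz, ax, ay, az], ...]. A call has 1 to 12 rows; each row shifts and turns the commanded pose from where the row before left it; what a row does not reach is not made up. A row lasts 1/8 s, in which the tool goes at most 62.5 mm and 10.7 degrees, less where a joint would pass 70% of its speed; a pose out of reach is approached as far as the arm can. A call with a gripper value outside its range is refused whole. OPENING is the opening, from 0 (shut) to 1 (fully open), set as the call begins (- or left out, the last holds). The fingers move at their own pace and stop on an object; FORCE is the grip in N (left out, the last holds). Time passes only in rows, so rows that do not move let the fingers close. It gives the time, the measured TCP pose, the force, the opening and the grip force at its end, in the units of the state.
- r.state(): the state, without advancing time (a new reading comes with each control period).
- r.capture(name): name is "scene" or "top"; returns a dict with "pixels" (384x512x3 uint8, blue, green, red), "mtx" (3x3 intrinsics, pixels), "k1" (the pictures are not rectified: a ray, as slopes to the right and down, at radius r is drawn at 1 + k1 r^2 times it, then the intrinsics apply), "extrinsics" (4x4, takes a point from camera to world coordinates). Camera axes: x right, y down, z forward; pixel columns grow to the right and rows downward; lengths in mm; the calibration is good to about 2 mm. A picture is of the moment at which its call begins. There is no depth.
- r.job_done(): hands the job in; it is judged then, once.
The state is a dict: "time_s": time; "q": joint angles; "qvel": joint speeds; "effort": joint torques, N m; "tcp_pos": TCP position; "eef_rot": TCP orientation; "wrist_force": force on the tool from outside, world axes, zero at the start; "moment": the same for the moment, N m; "finger_gap": finger opening in mm; "grasp_force": force on a finger pad.
Only numpy, scipy, OpenCV 4.12 (cv2) and the standard library are available. Lean on these libraries where they do the work, as an engineer would, in place of code of your own. Each camera call takes 0.05 s, during which the arm holds its last target. There are 200 camera calls.

## Working session

There is one attempt and no reset: what is moved stays moved. The work goes in short steps, Python scripts to look and compute and a shell command to move; the robot and the scene stay as the last step left them, time stands still between calls to the robot, and variables do not carry over. Pictures are saved under pics/ and viewed, at most 14 in all, crops included, and the job is handed in when it is done.

```bash
ls; mkdir -p pics
python3 - <<'E'
from bench import r
import cv2,numpy as np
for n in("scene","top"):
    c=r.capture(n); cv2.imwrite(f"pics/{n}0.png",c["pixels"]); print(n,c["mtx"],c["k1"],np.round(c["extrinsics"],3))
print(r.state())
E
```

```text
pics
scene [[457.37887072   0.         254.78160245]
 [  0.         457.37887072 193.69561758]
 [  0.           0.           1.        ]] -0.1351561501204276 [[ 5.70000e-01 -4.56000e-01  6.83000e-01 -4.26255e+02]
 [-8.21000e-01 -3.32000e-01  4.63000e-01 -6.72922e+02]
 [ 1.60000e-02 -8.26000e-01 -5.64000e-01  8.95955e+02]
 [ 0.00000e+00  0.00000e+00  0.00000e+00  1.00000e+00]]
top [[408.60339031   0.         254.89657435]
 [  0.         408.60339031 203.41321602]
 [  0.           0.           1.        ]] -0.1141258305977907 [[ 4.000000e-03 -9.960000e-01  8.900000e-02  5.044430e+02]
 [-1.000000e+00 -6.000000e-03 -2.200000e-02  2.532200e+01]
 [ 2.200000e-02 -8.900000e-02 -9.960000e-01  1.330448e+03]
 [ 0.000000e+00  0.000000e+00  0.000000e+00  1.000000e+00]]
{'time_s': 0.1, 'q': array([ 1.21301715e+00,  4.23800251e-01,  1.63062112e+00,  2.74596007e-05,
        1.08862777e+00, -1.89954195e-02]), 'qvel': array([ 0.00226419, -0.00234326, -0.00289695, -0.00015176, -0.00201126,
        0.00120798]), 'effort': array([-5.21348265e-04, -5.58423758e+01, -2.82444674e+01, -1.30115541e-04,
        2.99362750e-03,  2.46864596e-05]), 'tcp_pos': array([207.50006989, 589.00866259, 230.5981006 ]), 'eef_rot': array([-1.48326220e-04,  1.68589205e-01,  9.85686131e-01, -7.13080427e-04]), 'wrist_force': array([-0.19739547, -0.26308215, -0.01473618]), 'moment': array([ 0.00038356, -0.00270931, -0.0141741 ]), 'grasp_force': 0.0, 'finger_gap': 85.26829733384503}
```

View pics/scene0.png

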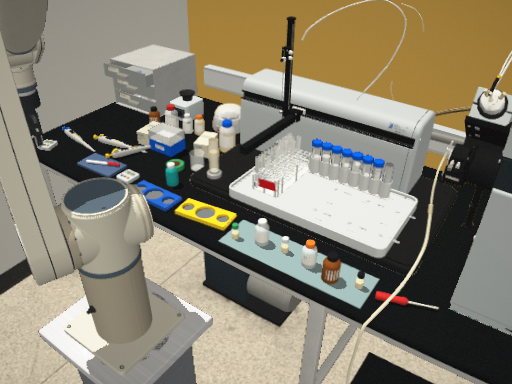

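View pics/top0.png

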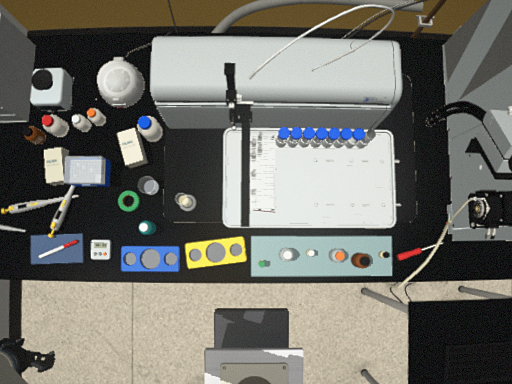

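The scene view shows a mat with, from left to right, the green vial, white bottle, white/cream vial, orange bottle, amber bottle and black vial. The blue tray is at about top (150,259), the yellow at (216,252). I'll enlarge the top view for precise pixels.

```bash
cat > h.py <<'E'
from bench import r
import cv2,numpy as np
def ray(c,uv):
    n=cv2.undistortPoints(np.array([[uv]],float),c["mtx"],np.array([c["k1"],0,0,0,0.]),None,None)[0,0]
    return c["extrinsics"][:3,:3]@[n[0],n[1],1],c["extrinsics"][:3,3]
def at(c,uv,z):
    d,o=ray(c,uv); return (o+d*(z-o[2])/d[2])[:2].round(1)
def proj(c,p):
    E=np.linalg.inv(c["extrinsics"]); return cv2.projectPoints(np.array([p],float),cv2.Rodrigues(E[:3,:3])[0],E[:3,3],c["mtx"],np.array([c["k1"],0,0,0,0.]))[0][0,0]
E
python3 - <<'E'
from h import *
c=r.capture("top"); p=c["pixels"]
a=cv2.resize(p[228:278,115:255],None,fx=5.7,fy=5.7,interpolation=cv2.INTER_CUBIC)
b=cv2.resize(p[228:278,250:390],None,fx=5.7,fy=5.7,interpolation=cv2.INTER_CUBIC)
cv2.imwrite("pics/t1.png",np.vstack([a,b]))
p=r.capture("scene")["pixels"]
cv2.imwrite("pics/s1.png",cv2.resize(p[180:300,125:385],None,fx=3,fy=3,interpolation=cv2.INTER_CUBIC))
E
```

```text
(no output)
```

View pics/t1.png

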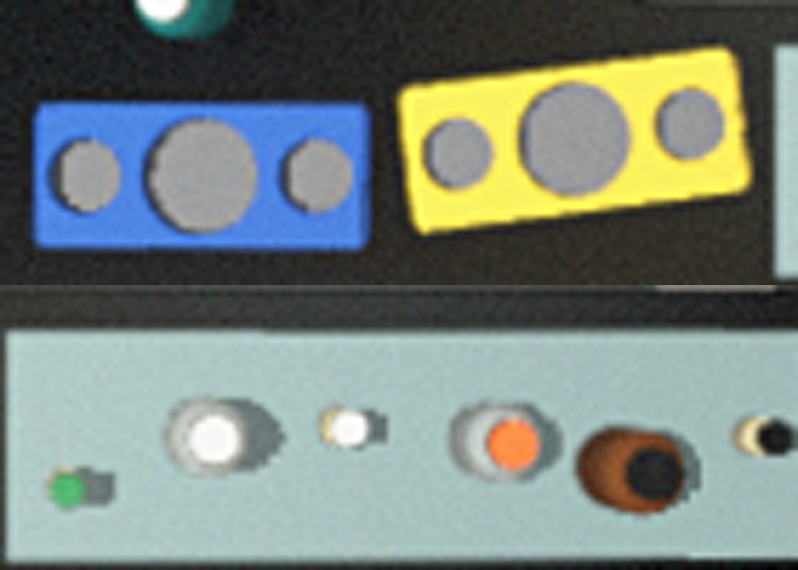

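View pics/s1.png

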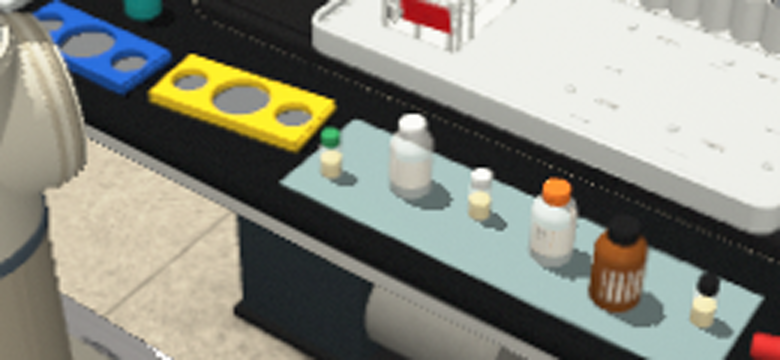

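All six mat items are identified. Caps in the enlarged top crop: green (68,490), white bottle (215,440), white vial (350,428), orange (513,445), amber with black cap (655,475), black vial (775,436). The turquoise bottle near the blue tray is a look-alike and stays put.

Run:
```python
from h import *
c=r.capture("top");s=r.capture("scene")
def tri(ut,us,z,n):
    f=lambda x,y,x0,y0,k:((x+.5)/k-.5+x0,(y+.5)/k-.5+y0)
    t=at(c,f(*ut,250,228,5.7),z);
    print(n,t,"scene",at(s,f(*us,125,180,3),z))
tri((68,205),(331,133),52,"green");tri((215,155),(411,121),84,"wb");tri((350,143),(481,175),53,"wv")
tri((513,160),(557,185),84,"or");tri((655,190),(628,224),90,"am");tri((775,151),(709,280),53,"bk")
hsv=cv2.cvtColor(c["pixels"],cv2.COLOR_BGR2HSV)
for n,lo,hi in(("blue",(100,120,100),(125,255,255)),("yel",(20,120,120),(35,255,255))):
    m=cv2.inRange(hsv,lo,hi); m[:228]=0;m[280:]=0;m[:,:118]=0;m[:,255:]=0
    cs,_=cv2.findContours(m,0,2); k=max(cs,key=cv2.contourArea)
    pts=np.array([at(c,q[0],14) for q in k.astype(float)],np.float32)
    print(n,cv2.minAreaRect(pts))
    (cx,cy),_,_=cv2.minAreaRect(pts)
    ctr=[]
    cs,h=cv2.findContours(m,cv2.RETR_CCOMP,cv2.CHAIN_APPROX_NONE)
    for q,hh in zip(cs,h[0]):
        if hh[3]>=0 and len(q)>20: 
            e=cv2.minEnclosingCircle(q); print(at(c,e[0],14),e[1])
```

```text
green [430.5 -23.8] scene [429.7 -23.2]
wb [ 459. -101.] scene [457.7 -99.3]
wv [ 464.4 -178.5] scene [ 460.6 -179.1]
or [ 456.1 -261.9] scene [ 456.5 -261.5]
am [ 439.9 -337.9] scene [ 440.  -341.8]
bk [ 459.1 -417.4] scene [ 454.9 -419.4]
blue ((442.2496337890625, 333.53204345703125), (80.2154541015625, 188.69552612304688), 0.6632640957832336)
[442.8 268.2] 7.566473007202148
[442.5 399.3] 7.306515693664551
[442.7 332.9] 11.080615043640137
yel ((464.8570861816406, 123.55838012695312), (83.50767517089844, 193.19000244140625), 7.709497451782227)
[456.3 188. ] 7.159010887145996
[472.9  56.7] 7.159010887145996
[464.6 122.4] 11.011457443237305
```

```bash
python3 - <<'E'
from h import *
s=r.capture("scene");c=r.capture("top")
print(at(s,(243,151),237),[at(c,(x,225),250) for x in(238,246,252)])
E
python3 -m creep '[[0.012,-0.049,0,0,0,-5.88],[0.012,-0.049,0,0,0,-5.88],[0.012,-0.049,0,0,0,-5.88],[0.012,-0.049,0,0,0,-5.88],[0.012,-0.049,0,0,0,-5.88],[0.012,-0.049,0,0,0,-5.88],[0.015,-0.049,0,0,0,-5.88],[0.015,-0.049,0,0,0,-5.88],[0.015,-0.049,0,0,0,-5.88],[0.015,-0.049,0,0,0,-5.88],[0.015,-0.049,0,0,0,-5.88],[0.015,-0.049,0,0,0,-5.88]]'
```

```text
[535.3  24.3] [array([543.1,  46.3]), array([543.2,  25.1]), array([543.3,   9.3])]
time_s: 1.9
tcp_pos: [370.2, -0.2, 231.7]
eef_rot: [0.0, 0.708, 0.706, 0.001]
wrist_force: [0.3, -0.3, 1.6]
finger_gap: 85.5
grasp_force: 0.0
```

```bash
python3 -m creep '[[0.0087,-0.0418,-0.008,0,0,0],[0.0087,-0.0418,-0.008,0,0,0],[0.0087,-0.0418,-0.008,0,0,0],[0.0087,-0.0418,-0.008,0,0,0],[0.0087,-0.0418,-0.008,0,0,0],[0.0087,-0.0418,-0.008,0,0,0],[0.0087,-0.0418,-0.008,0,0,0],[0.0087,-0.0418,-0.008,0,0,0],[0.0087,-0.0418,-0.008,0,0,0],[0.0087,-0.0418,-0.008,0,0,0],[0,0,0,0,0,0],[0,0,0,0,0,0]]'
python3 - <<'E'
from h import *
c=r.capture("scene"); cv2.imwrite("pics/s2.png",cv2.resize(c["pixels"][150:330,230:430],None,fx=3,fy=3))
E
```

```text
time_s: 3.4
tcp_pos: [456.2, -415.9, 151.0]
eef_rot: [-0.001, 0.707, 0.707, 0.0]
wrist_force: [-0.2, -0.4, 0.1]
finger_gap: 85.2
grasp_force: 0.0
```

View pics/s2.png

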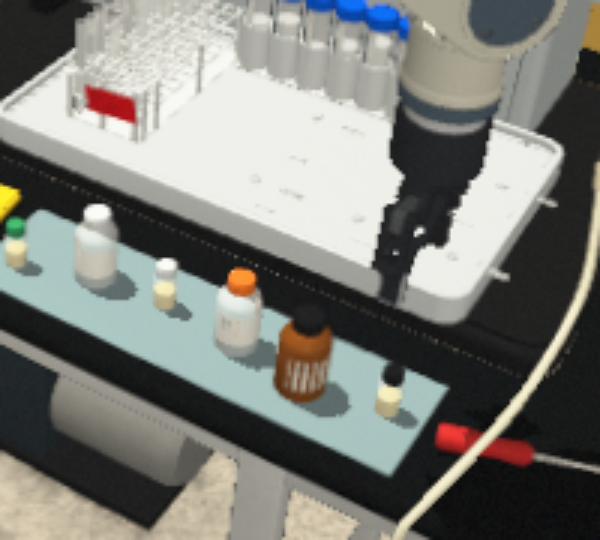

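The gripper is above the black vial at crop (390,380), with the fingers aligned across the bench depth. I'll descend and grip it.

```bash
python3 -m creep '[[0,-0.002,-0.027,0,0,0],[0,0,-0.027,0,0,0],[0,0,-0.027,0,0,0],[0,0,-0.027,0,0,0],[0,0,-0.024,0,0,0],[0,0,0,0,0,0],[0,0,0,0,0,0]]'
python3 -m creep '[[0,0,0,0,0,0],[0,0,0,0,0,0],[0,0,0,0,0,0],[0,0,0,0,0,0],[0,0,0,0,0,0],[0,0,0,0,0,0],[0,0,0,0,0,0],[0,0,0,0,0,0]]' 0 20
```

```text
time_s: 4.32
tcp_pos: [457.2, -418.3, 20.4]
eef_rot: [0.001, 0.707, 0.708, 0.0]
wrist_force: [0.8, 0.1, 1.0]
finger_gap: 85.5
grasp_force: 0.0
time_s: 5.32
tcp_pos: [456.8, -418.7, 19.7]
eef_rot: [0.0, 0.707, 0.707, -0.0]
wrist_force: [-1.5, 0.9, 6.1]
finger_gap: 21.1
grasp_force: 21.4
```

```bash
python3 -m creep '[[0,0,0.025,0,0,0],[0,0,0.035,0,0,0],[0,0,0.035,0,0,0],[0,0,0.035,0,0,0],[0,0,0,0,0,0]]'
python3 -m creep '[[-0.0067,0.0478,0,0,0,0],[-0.0067,0.0478,0,0,0,0],[-0.0067,0.0478,0,0,0,0],[-0.0067,0.0478,0,0,0,0],[-0.0067,0.0478,0,0,0,0],[-0.0067,0.0478,0,0,0,0],[-0.0067,0.0478,0,0,0,0],[-0.0067,0.0478,0,0,0,0],[-0.0067,0.0478,0,0,0,0],[-0.0067,0.0478,0,0,0,0]]'
python3 -m creep '[[0.0105,0.0417,0,0,0,0],[0.0105,0.0417,0,0,0,0],[0.0105,0.0417,0,0,0,0],[0.0105,0.0417,0,0,0,0],[0.0105,0.0417,0,0,0,0],[0,0,0,0,0,0],[0,0,0,0,0,0]]'
```

```text
time_s: 5.95
tcp_pos: [458.1, -419.8, 152.1]
eef_rot: [0.003, 0.707, 0.707, 0.0]
wrist_force: [-0.5, 0.6, -0.3]
finger_gap: 21.3
grasp_force: 20.9
time_s: 7.2
tcp_pos: [388.7, 60.8, 148.5]
eef_rot: [-0.0, 0.707, 0.707, -0.0]
wrist_force: [1.1, -0.6, -0.4]
finger_gap: 21.0
grasp_force: 20.9
time_s: 8.07
tcp_pos: [441.1, 267.2, 148.2]
eef_rot: [-0.0, 0.707, 0.707, -0.001]
wrist_force: [0.0, 0.4, -0.1]
finger_gap: 20.9
grasp_force: 20.9
```

```bash
python3 -m creep '[[0.0015,0.001,-0.03,0,0,0],[0,0,-0.03,0,0,0],[0,0,-0.03,0,0,0],[0,0,-0.025,0,0,0],[0,0,-0.005,0,0,0],[0,0,0,0,0,0],[0,0,0,0,0,0]]'
python3 - <<'E'
from h import *
c=r.capture("top"); cv2.imwrite("pics/t2.png",cv2.resize(c["pixels"][215:285,105:265],None,fx=5,fy=5))
c=r.capture("scene"); cv2.imwrite("pics/s3.png",cv2.resize(c["pixels"][150:250,110:250],None,fx=5,fy=5))
E
```

```text
time_s: 8.95
tcp_pos: [444.3, 269.0, 30.3]
eef_rot: [0.0, 0.707, 0.707, 0.001]
wrist_force: [-0.2, -0.2, -0.2]
finger_gap: 21.2
grasp_force: 20.9
```

View pics/s3.png

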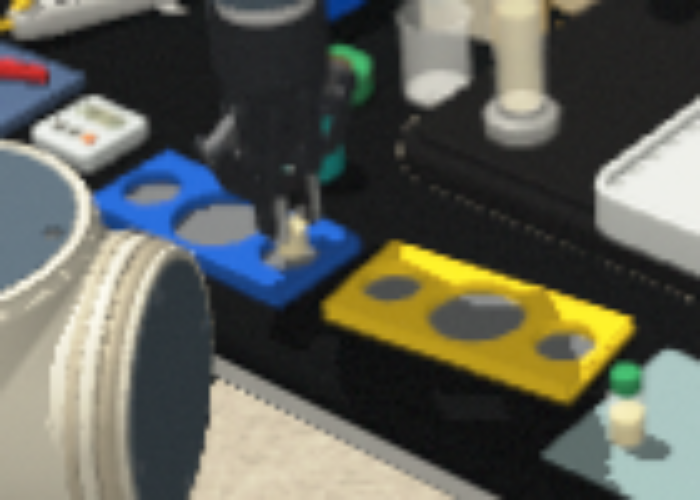

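The vial sits over the right blue pocket, crop (292,250). I'll lower it and release with only a partial opening.

```bash
python3 -m creep '[[-0.001,-0.001,-0.004,0,0,0],[0,0,-0.003,0,0,0],[0,0,0,0,0,0],[0,0,0,0,0,0]]'
python3 -m creep '[[0,0,0,0,0,0],[0,0,0,0,0,0],[0,0,0,0,0,0],[0,0,0,0,0,0]]' 0.6
python3 -m creep '[[0,0,0.02,0,0,0],[0,0,0.04,0,0,0],[0,0,0.04,0,0,0],[0,0,0.03,0,0,0]]'
python3 - <<'E'
from h import *
c=r.capture("top"); print(at(c,(147,227),84)); cv2.imwrite("pics/t2.png",cv2.resize(c["pixels"][215:285,105:265],None,fx=5,fy=5))
E
```

```text
time_s: 9.55
tcp_pos: [442.6, 268.0, 22.2]
eef_rot: [-0.0, 0.707, 0.707, -0.0]
wrist_force: [0.4, 0.3, 0.7]
finger_gap: 20.8
grasp_force: 20.9
time_s: 10.05
tcp_pos: [442.7, 268.0, 22.3]
eef_rot: [-0.0, 0.707, 0.707, 0.0]
wrist_force: [0.6, 1.0, 0.2]
finger_gap: 51.3
grasp_force: 0.0
time_s: 10.55
tcp_pos: [443.0, 268.1, 154.0]
eef_rot: [0.0, 0.707, 0.707, 0.001]
wrist_force: [1.2, 0.3, -0.1]
finger_gap: 51.1
grasp_force: 0.0
[541.2 327.7]
```

```bash
python3 -m creep '[[-0.0096,-0.0365,0,0,0,0],[-0.0096,-0.0365,0,0,0,0],[-0.0096,-0.0365,0,0,0,0],[-0.0096,-0.0365,0,0,0,0],[-0.0096,-0.0365,0,0,0,0],[0.0117,-0.0365,0,0,0,0],[0.0117,-0.0365,0,0,0,0],[0.0117,-0.0365,0,0,0,0],[0,0,0,0,0,0],[0,0,0,0,0,0]]'
python3 -m creep '[[0,0,-0.03,0,0,0],[0,0,-0.03,0,0,0],[0,0,-0.03,0,0,0],[0,0,-0.027,0,0,0],[0,0,0,0,0,0],[0,0,0,0,0,0]]' 0.8
```

```text
time_s: 11.85
tcp_pos: [429.3, -23.9, 152.1]
eef_rot: [-0.0, 0.707, 0.707, -0.0]
wrist_force: [0.1, 0.1, 1.0]
finger_gap: 51.5
grasp_force: 0.0
time_s: 12.6
tcp_pos: [429.9, -23.5, 35.9]
eef_rot: [0.0, 0.707, 0.708, 0.0]
wrist_force: [0.3, 0.3, 1.2]
finger_gap: 68.3
grasp_force: 0.0
```

Run:
```python
from h import *
a=cv2.resize(r.capture("top")["pixels"][215:285,105:305],None,fx=4,fy=4)
b=cv2.resize(r.capture("scene")["pixels"][165:255,130:330],None,fx=3,fy=3); b=cv2.copyMakeBorder(b,0,0,0,200,0)
cv2.imwrite("pics/m4.png",np.vstack([a,b]))
```

```text
(no output)
```

View pics/m4.png

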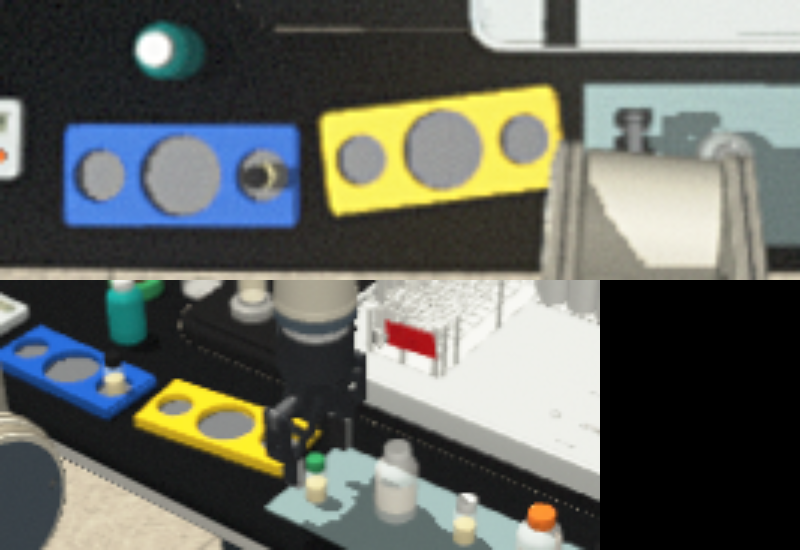

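Black vial upright in the blue right pocket (262,175); the green vial at (316,475) is between the fingers.

```bash
python3 -m creep '[[0,0,-0.016,0,0,0],[0,0,0,0,0,0]]'
python3 -m creep '[[0,0,0,0,0,0],[0,0,0,0,0,0],[0,0,0,0,0,0],[0,0,0,0,0,0],[0,0,0,0,0,0],[0,0,0,0,0,0]]' 0 20
python3 -m creep '[[0,0,0.025,0,0,0],[0,0,0.035,0,0,0],[0,0,0.035,0,0,0],[0,0,0.035,0,0,0],[0,0,0,0,0,0]]'
python3 -m creep '[[-0.0117,0.03,0,0,0,0],[-0.0117,0.03,0,0,0,0],[-0.0117,0.03,0,0,0,0],[0.0053,0.037,0,0,0,0],[0.0053,0.037,0,0,0,0],[0.0053,0.037,0,0,0,0],[0.0053,0.037,0,0,0,0],[0.0053,0.037,0,0,0,0],[0.0053,0.037,0,0,0,0],[0.0053,0.037,0,0,0,0],[0.0053,0.037,0,0,0,0],[0.0053,0.037,0,0,0,0]]'
python3 -m creep '[[0,0,-0.03,0,0,0],[0,0,-0.03,0,0,0],[0,0,-0.03,0,0,0],[0,0,-0.025,0,0,0],[0,0,0,0,0,0],[0,0,0,0,0,0]]'
```

```text
time_s: 12.95
tcp_pos: [429.8, -24.0, 19.7]
eef_rot: [0.0, 0.707, 0.707, 0.0]
wrist_force: [-0.1, -0.1, 0.6]
finger_gap: 68.2
grasp_force: 0.0
time_s: 13.7
tcp_pos: [430.1, -24.1, 19.8]
eef_rot: [0.0, 0.707, 0.707, 0.0]
wrist_force: [-0.8, -0.2, 6.8]
finger_gap: 20.4
grasp_force: 21.6
time_s: 14.32
tcp_pos: [431.6, -24.2, 151.7]
eef_rot: [0.002, 0.707, 0.707, 0.002]
wrist_force: [0.9, 0.1, -1.0]
finger_gap: 20.6
grasp_force: 21.0
time_s: 15.82
tcp_pos: [441.8, 399.7, 147.8]
eef_rot: [-0.0, 0.707, 0.707, -0.001]
wrist_force: [0.8, -0.1, -0.6]
finger_gap: 20.5
grasp_force: 21.0
time_s: 16.58
tcp_pos: [442.4, 399.0, 34.4]
eef_rot: [-0.0, 0.707, 0.707, -0.0]
wrist_force: [0.4, -0.4, -0.3]
finger_gap: 20.4
grasp_force: 21.0
```

```bash
python3 -m creep '[[0,0,-0.007,0,0,0],[0,0,-0.005,0,0,0],[0,0,0,0,0,0],[0,0,0,0,0,0]]'
python3 -m creep '[[0,0,0,0,0,0],[0,0,0,0,0,0],[0,0,0,0,0,0],[0,0,0,0,0,0]]' 0.6
python3 -m creep '[[0,0,0.02,0,0,0],[0,0,0.04,0,0,0],[0,0,0.04,0,0,0],[0,0,0.03,0,0,0],[0,0,0,0,0,0]]'
python3 -m creep '[[-0.007,-0.049,0,0,0,0],[-0.007,-0.049,0,0,0,0],[-0.007,-0.049,0,0,0,0],[-0.007,-0.049,0,0,0,0],[-0.007,-0.049,0,0,0,0],[-0.007,-0.049,0,0,0,0],[-0.007,-0.049,0,0,0,0],[0.0139,-0.047,0,0,0,0],[0.0139,-0.047,0,0,0,0],[0.0139,-0.047,0,0,0,0],[0.0139,-0.047,0,0,0,0],[0.0139,-0.047,0,0,0,0]]'
python3 -m creep '[[0,0,0,0,0,0],[0,0,0,0,0,0]]'
```

```text
time_s: 17.08
tcp_pos: [442.5, 399.0, 22.5]
eef_rot: [-0.0, 0.707, 0.707, 0.0]
wrist_force: [0.4, -0.5, -0.2]
finger_gap: 20.5
grasp_force: 21.0
time_s: 17.58
tcp_pos: [442.4, 399.0, 22.3]
eef_rot: [-0.0, 0.707, 0.707, 0.0]
wrist_force: [0.7, 0.2, 0.6]
finger_gap: 51.2
grasp_force: 0.0
time_s: 18.2
tcp_pos: [443.9, 400.3, 156.4]
eef_rot: [0.0, 0.707, 0.707, 0.003]
wrist_force: [0.5, -0.5, 0.1]
finger_gap: 50.9
grasp_force: 0.0
time_s: 19.7
tcp_pos: [462.6, -180.6, 152.1]
eef_rot: [-0.0, 0.707, 0.707, -0.0]
wrist_force: [1.0, 0.8, 0.4]
finger_gap: 51.5
grasp_force: 0.0
time_s: 19.95
tcp_pos: [461.9, -178.6, 151.8]
eef_rot: [-0.001, 0.707, 0.707, -0.0]
wrist_force: [0.2, 0.3, 1.2]
finger_gap: 50.9
grasp_force: 0.0
```

```bash
python3 -m creep '[[0,0,-0.03,0,0,0],[0,0,-0.03,0,0,0],[0,0,-0.03,0,0,0],[0,0,-0.03,0,0,0],[0,0,-0.012,0,0,0],[0,0,0,0,0,0],[0,0,0,0,0,0]]' 0.8
python3 -m creep '[[0,0,0,0,0,0],[0,0,0,0,0,0],[0,0,0,0,0,0],[0,0,0,0,0,0],[0,0,0,0,0,0],[0,0,0,0,0,0]]' 0 20
python3 -m creep '[[0,0,0.025,0,0,0],[0,0,0.035,0,0,0],[0,0,0.035,0,0,0],[0,0,0.035,0,0,0],[0,0,0,0,0,0]]'
python3 -m creep '[[-0.0134,0.04,0,0,0,0],[-0.0134,0.04,0,0,0,0],[-0.0134,0.04,0,0,0,0],[-0.0134,0.04,0,0,0,0],[-0.0134,0.04,0,0,0,0],[0.0153,0.0417,0,0,0,0],[0.0153,0.0417,0,0,0,0],[0.0153,0.0417,0,0,0,0],[0.0153,0.0417,0,0,0,0],[0,0,0,0,0,0]]'
python3 -m creep '[[0,0,-0.03,0,0,0],[0,0,-0.03,0,0,0],[0,0,-0.03,0,0,0],[0,0,-0.025,0,0,0],[0,0,0,0,0,0],[0,0,0,0,0,0]]'
```

```text
time_s: 20.82
tcp_pos: [463.5, -179.0, 21.2]
eef_rot: [0.001, 0.707, 0.707, 0.0]
wrist_force: [-0.3, -0.2, 0.1]
finger_gap: 68.3
grasp_force: 0.0
time_s: 21.58
tcp_pos: [463.2, -179.2, 20.8]
eef_rot: [0.0, 0.707, 0.707, 0.0]
wrist_force: [-0.5, 0.5, 5.4]
finger_gap: 20.9
grasp_force: 19.5
time_s: 22.2
tcp_pos: [464.5, -179.7, 152.7]
eef_rot: [0.002, 0.707, 0.707, 0.001]
wrist_force: [-0.6, -0.4, 0.2]
finger_gap: 21.2
grasp_force: 19.9
time_s: 23.45
tcp_pos: [457.7, 190.0, 149.3]
eef_rot: [-0.0, 0.706, 0.708, 0.0]
wrist_force: [-0.5, 0.4, 0.4]
finger_gap: 21.2
grasp_force: 19.9
time_s: 24.2
tcp_pos: [456.9, 187.3, 35.6]
eef_rot: [-0.0, 0.707, 0.707, -0.0]
wrist_force: [0.1, 0.2, -0.7]
finger_gap: 21.2
grasp_force: 19.9
```

```bash
python3 -m creep '[[0,0.001,-0.007,0,0,0],[0,0,-0.005,0,0,0],[0,0,0,0,0,0],[0,0,0,0,0,0]]'
python3 -m creep '[[0,0,0,0,0,0],[0,0,0,0,0,0],[0,0,0,0,0,0],[0,0,0,0,0,0]]' 0.6
python3 -m creep '[[0,0,0.02,0,0,0],[0,0,0.04,0,0,0],[0,0,0.04,0,0,0],[0,0,0.03,0,0,0],[0,0,0,0,0,0]]'
python3 -m creep '[[-0.015,-0.042,0,0,0,0],[-0.015,-0.042,0,0,0,0],[-0.015,-0.042,0,0,0,0],[-0.015,-0.042,0,0,0,0],[0.01,-0.0468,0,0,0,0],[0.01,-0.0468,0,0,0,0],[0.01,-0.0468,0,0,0,0],[0.01,-0.0468,0,0,0,0],[0.01,-0.0468,0,0,0,0],[0.01,-0.0468,0,0,0,0],[0,0,0,0,0,0],[0,0,0,0,0,0]]' 1
python3 - <<'E'
from h import *
a=cv2.resize(r.capture("top")["pixels"][215:285,105:305],None,fx=4,fy=4)
b=cv2.resize(r.capture("scene")["pixels"][165:275,130:350],None,fx=2.6,fy=2.6); b=cv2.copyMakeBorder(b,0,0,0,800-b.shape[1],0)
cv2.imwrite("pics/m5.png",np.vstack([a,b]))
E
```

```text
time_s: 24.7
tcp_pos: [457.1, 188.8, 23.4]
eef_rot: [0.0, 0.707, 0.707, 0.0]
wrist_force: [0.3, -0.2, 0.5]
finger_gap: 20.7
grasp_force: 19.9
time_s: 25.2
tcp_pos: [457.1, 188.8, 23.4]
eef_rot: [0.0, 0.707, 0.707, 0.0]
wrist_force: [0.3, 0.7, 0.2]
finger_gap: 51.2
grasp_force: 0.0
time_s: 25.82
tcp_pos: [458.6, 189.3, 155.6]
eef_rot: [0.001, 0.707, 0.707, 0.002]
wrist_force: [0.1, 0.1, -0.1]
finger_gap: 51.3
grasp_force: 0.0
time_s: 27.32
tcp_pos: [455.9, -259.2, 152.1]
eef_rot: [-0.001, 0.707, 0.707, -0.0]
wrist_force: [-0.4, -0.3, 0.3]
finger_gap: 85.5
grasp_force: 0.0
```

View pics/m5.png

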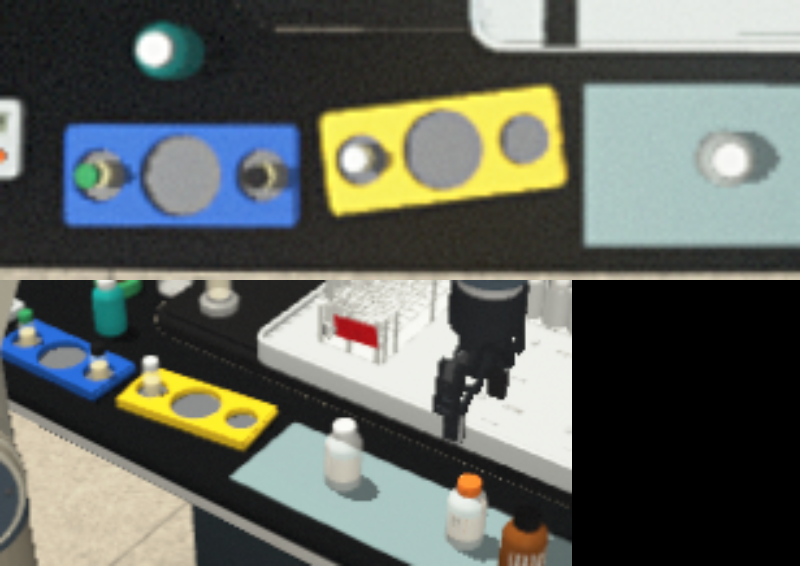

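All three vials stand in their pockets: green (88,175), black (262,175), white (358,160). Next is the orange bottle.

```bash
python3 -m creep '[[0.0005,-0.0025,-0.03,0,0,0],[0,0,-0.03,0,0,0],[0,0,-0.03,0,0,0],[0,0,-0.03,0,0,0],[0,0,0,0,0,0],[0,0,0,0,0,0]]'
python3 -m creep '[[0,0,0,0,0,0],[0,0,0,0,0,0],[0,0,0,0,0,0],[0,0,0,0,0,0],[0,0,0,0,0,0],[0,0,0,0,0,0]]' 0 30
python3 -m creep '[[0,0,0.025,0,0,0],[0,0,0.035,0,0,0],[0,0,0.035,0,0,0],[0,0,0.03,0,0,0],[0,0,0,0,0,0]]'
python3 -m creep '[[-0.0107,0.05,0,0,0,0],[-0.0107,0.05,0,0,0,0],[-0.0107,0.05,0,0,0,0],[-0.0107,0.05,0,0,0,0],[-0.0107,0.05,0,0,0,0],[-0.0107,0.05,0,0,0,0],[0.0085,0.049,0,0,0,0],[0.0085,0.049,0,0,0,0],[0.0085,0.049,0,0,0,0],[0.0085,0.049,0,0,0,0],[0.0085,0.049,0,0,0,0],[0.0085,0.049,0,0,0,0]]'
python3 -m creep '[[0,0,0,0,0,0],[0,0,0,0,0,0]]'
```

```text
time_s: 28.18
tcp_pos: [458.0, -262.1, 34.1]
eef_rot: [0.0, 0.707, 0.708, 0.0]
wrist_force: [-0.5, -0.5, 1.4]
finger_gap: 85.5
grasp_force: 0.0
time_s: 28.92
tcp_pos: [458.0, -262.8, 34.3]
eef_rot: [0.001, 0.707, 0.707, 0.0]
wrist_force: [-1.0, 1.7, 7.9]
finger_gap: 41.1
grasp_force: 29.6
time_s: 29.55
tcp_pos: [458.9, -263.4, 160.7]
eef_rot: [0.003, 0.707, 0.707, 0.001]
wrist_force: [-0.2, -1.2, -0.5]
finger_gap: 40.9
grasp_force: 31.0
time_s: 31.05
tcp_pos: [443.8, 332.7, 157.0]
eef_rot: [-0.0, 0.707, 0.707, -0.001]
wrist_force: [-0.3, 0.4, -0.7]
finger_gap: 41.1
grasp_force: 31.0
time_s: 31.3
tcp_pos: [443.3, 330.7, 157.0]
eef_rot: [-0.0, 0.707, 0.707, -0.001]
wrist_force: [-0.2, -0.3, 0.2]
finger_gap: 41.1
grasp_force: 31.0
```

```bash
python3 -m creep '[[0,0.002,-0.03,0,0,0],[0,0,-0.03,0,0,0],[0,0,-0.03,0,0,0],[0,0,-0.018,0,0,0],[0,0,0,0,0,0],[0,0,0,0,0,0]]'
python3 -m creep '[[0,0,-0.006,0,0,0],[0,0,-0.004,0,0,0],[0,0,0,0,0,0],[0,0,0,0,0,0]]'
```

```text
time_s: 32.05
tcp_pos: [444.9, 333.5, 51.1]
eef_rot: [0.0, 0.707, 0.707, 0.001]
wrist_force: [0.3, 0.1, -1.0]
finger_gap: 41.1
grasp_force: 31.0
time_s: 32.55
tcp_pos: [444.4, 333.5, 40.4]
eef_rot: [-0.0, 0.707, 0.707, 0.0]
wrist_force: [0.1, -0.8, -0.0]
finger_gap: 41.0
grasp_force: 31.0
```

```bash
python3 -m creep '[[-0.001,0,-0.0035,0,0,0],[0,0,0,0,0,0],[0,0,0,0,0,0]]'
python3 -m creep '[[0,0,0,0,0,0],[0,0,0,0,0,0],[0,0,0,0,0,0],[0,0,0,0,0,0]]' 1
python3 -m creep '[[0,0,0.02,0,0,0],[0,0,0.04,0,0,0],[0,0,0.04,0,0,0],[0,0,0.025,0,0,0],[0,0,0,0,0,0]]'
python3 -m creep '[[-0.0085,-0.05,0,0,0,0],[-0.0085,-0.05,0,0,0,0],[-0.0085,-0.05,0,0,0,0],[-0.0085,-0.05,0,0,0,0],[-0.0085,-0.05,0,0,0,0],[-0.0085,-0.05,0,0,0,0]]'
python3 -m creep '[[0.0067,-0.0533,0,0,0,0],[0.0067,-0.0533,0,0,0,0],[0.0067,-0.0533,0,0,0,0],[0.0067,-0.0533,0,0,0,0],[0.0067,-0.0533,0,0,0,0],[0.0067,-0.0533,0,0,0,0],[0.0067,-0.0533,0,0,0,0],[0,0,0,0,0,0],[0,0,0,0,0,0]]'
```

```text
time_s: 32.92
tcp_pos: [443.4, 333.5, 36.8]
eef_rot: [-0.0, 0.707, 0.707, -0.0]
wrist_force: [0.3, 0.0, -1.0]
finger_gap: 40.8
grasp_force: 31.0
time_s: 33.42
tcp_pos: [443.4, 333.5, 36.9]
eef_rot: [0.0, 0.707, 0.707, 0.0]
wrist_force: [0.3, -0.2, -0.3]
finger_gap: 85.7
grasp_force: 0.0
time_s: 34.05
tcp_pos: [444.5, 334.3, 163.9]
eef_rot: [0.0, 0.707, 0.707, 0.002]
wrist_force: [0.6, -0.1, -1.0]
finger_gap: 85.4
grasp_force: 0.0
time_s: 34.8
tcp_pos: [391.3, 32.0, 161.0]
eef_rot: [-0.0, 0.707, 0.707, -0.001]
wrist_force: [-0.2, 0.2, 0.6]
finger_gap: 85.7
grasp_force: 0.0
time_s: 35.92
tcp_pos: [438.2, -338.8, 160.5]
eef_rot: [-0.001, 0.707, 0.707, -0.0]
wrist_force: [0.2, 0.5, 0.4]
finger_gap: 85.5
grasp_force: 0.0
```

```bash
python3 -m creep '[[0.001,-0.001,-0.03,0,0,0],[0,0,-0.035,0,0,0],[0,0,-0.03,0,0,0],[0,0,-0.03,0,0,0],[0,0,0,0,0,0],[0,0,0,0,0,0]]'
python3 -m creep '[[0,0,0,0,0,0],[0,0,0,0,0,0],[0,0,0,0,0,0],[0,0,0,0,0,0],[0,0,0,0,0,0],[0,0,0,0,0,0]]' 0 40
python3 -m creep '[[0,0,0.025,0,0,0],[0,0,0.035,0,0,0],[0,0,0.035,0,0,0],[0,0,0.03,0,0,0],[0,0,0,0,0,0]]'
python3 -m creep '[[-0.0056,0.045,0,0,0,0],[-0.0056,0.045,0,0,0,0],[-0.0056,0.045,0,0,0,0],[-0.0056,0.045,0,0,0,0],[-0.0056,0.045,0,0,0,0],[-0.0056,0.045,0,0,0,0],[-0.0056,0.045,0,0,0,0],[-0.0056,0.045,0,0,0,0],[0.0232,0.0341,0,0,0,0],[0.0232,0.0341,0,0,0,0],[0.0232,0.0341,0,0,0,0],[0,0,0,0,0,0]]'
python3 -m creep '[[0,0,-0.03,0,0,0],[0,0,-0.03,0,0,0],[0,0,-0.03,0,0,0],[0,0,-0.018,0,0,0],[0,0,0,0,0,0],[0,0,0,0,0,0]]'
```

```text
time_s: 36.67
tcp_pos: [440.6, -340.0, 37.5]
eef_rot: [0.0, 0.707, 0.708, 0.0]
wrist_force: [-0.2, -0.3, 0.8]
finger_gap: 85.5
grasp_force: 0.0
time_s: 37.42
tcp_pos: [440.8, -341.1, 38.0]
eef_rot: [0.001, 0.707, 0.707, 0.0]
wrist_force: [0.1, 1.2, 6.6]
finger_gap: 46.3
grasp_force: 40.4
time_s: 38.05
tcp_pos: [441.5, -341.7, 164.5]
eef_rot: [0.003, 0.707, 0.707, 0.0]
wrist_force: [-0.2, -1.3, -0.9]
finger_gap: 46.0
grasp_force: 41.7
time_s: 39.55
tcp_pos: [466.1, 123.4, 161.0]
eef_rot: [0.0, 0.706, 0.708, 0.0]
wrist_force: [-0.2, -0.6, -1.4]
finger_gap: 46.2
grasp_force: 41.7
time_s: 40.3
tcp_pos: [464.8, 121.2, 54.1]
eef_rot: [-0.0, 0.707, 0.707, -0.0]
wrist_force: [-0.1, -0.3, -1.0]
finger_gap: 45.9
grasp_force: 41.7
```

Final z should be about 40.5.

```bash
python3 -m creep '[[0,0.001,-0.006,0,0,0],[0,0,-0.005,0,0,0],[0,0,-0.003,0,0,0],[0,0,0,0,0,0],[0,0,0,0,0,0]]'
python3 -m creep '[[0,0,0,0,0,0],[0,0,0,0,0,0],[0,0,0,0,0,0],[0,0,0,0,0,0]]' 1
python3 -m creep '[[0,0,0.02,0,0,0],[0,0,0.04,0,0,0],[0,0,0.04,0,0,0],[0,0,0.025,0,0,0],[0,0,0,0,0,0]]'
python3 -m creep '[[-0.03,-0.02,0,0,0,0],[-0.03,-0.04,0,0,0,0],[-0.02,-0.045,0,0,0,0],[0,-0.045,0,0,0,0],[0,-0.045,0,0,0,0],[0,-0.045,0,0,0,0],[0,-0.045,0,0,0,0],[0,0,0,0,0,0],[0,0,0,0,0,0]]'
python3 - <<'E'
from h import *
a=cv2.resize(r.capture("top")["pixels"][215:285,105:305],None,fx=4,fy=4)
b=cv2.resize(r.capture("scene")["pixels"][165:275,130:350],None,fx=2.6,fy=2.6); b=cv2.copyMakeBorder(b,0,0,0,800-b.shape[1],0)
cv2.imwrite("pics/m6.png",np.vstack([a,b]))
E
```

```text
time_s: 40.92
tcp_pos: [465.1, 122.7, 40.0]
eef_rot: [-0.0, 0.707, 0.707, 0.0]
wrist_force: [-1.5, 0.4, 5.6]
finger_gap: 46.3
grasp_force: 42.2
time_s: 41.42
tcp_pos: [465.1, 122.6, 39.8]
eef_rot: [-0.0, 0.707, 0.707, -0.0]
wrist_force: [0.6, -0.1, 0.4]
finger_gap: 85.6
grasp_force: 0.0
time_s: 42.05
tcp_pos: [466.4, 123.0, 166.5]
eef_rot: [0.001, 0.707, 0.707, 0.002]
wrist_force: [0.4, 0.3, -0.3]
finger_gap: 85.7
grasp_force: 0.0
time_s: 43.18
tcp_pos: [384.2, -161.9, 163.8]
eef_rot: [-0.001, 0.707, 0.707, -0.0]
wrist_force: [-1.0, -0.6, 0.6]
finger_gap: 85.5
grasp_force: 0.0
```

View pics/m6.png

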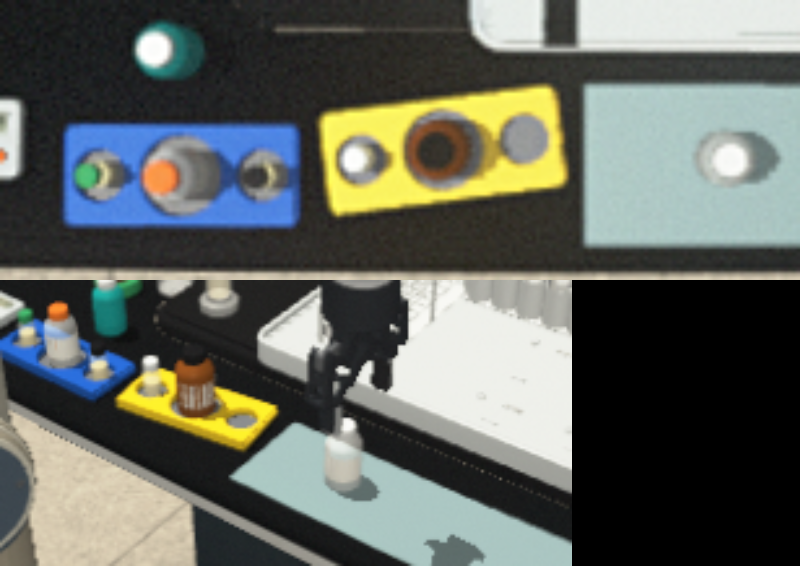

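All five stand upright in their pockets: green (88,175), orange (160,178), black (262,175), white vial (358,160) and amber (437,150). The white bottle has not moved, so I'm handing in.

```bash
python3 -c "
from bench import r
print(r.job_done())"
```

```text
the job is handed in; nothing more can be done
None
```

I handed the job in with both kits made up, at about 43 s of the 136 s allowed: in the last pictures all five items stand upright in the right pockets and the white-capped bottle hasn't moved; the tape roll wasn't in the final top crop, but nothing went near it, and no verdict came back.

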